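# Set the fume-filter pot on its mark and key its cap home

## Task

Slide the yellow fume-filter pot across the bench by its black handle, without lifting or tipping it, until its foot stands wholly inside the green ring. Then grip the blue knurled cap on top, turn it until the hidden keyway inside drops over the pin, and push it down fully home against its spring. Finish while still holding the cap pushed home, pot still inside the green ring, and leave the other things on the bench where they are.

Things in the scene. Friction and masses are not known exactly. Their poses are not given: they have to be found in the camera images.
- pot: Yellow round filter pot, 0.7 to 1 kg, loose on rubber feet in the grey ring. Origin: centre of its underside, z up. Body 84 mm diameter, 45 mm high; above it on the same axis a 56 mm sprung ring carries the cap. Black handle: a level bar along the pot's -x, 14 mm wide, from 38 to 58 mm above the bench, 42 to 130 mm from the pot's axis. The pot slides under 5 to 10 N
- handle_grip (a point): Point to grip on the pot's handle: middle of the bar's section, 105 mm from the pot's axis along the pot's -x, 48 mm above the bench; the fingers close along the pot's y (14 mm wide)
- cap: Blue knurled filter cap, 56 mm diameter, 36 mm high, dark round grille on top, 0.12 kg, loose over a spigot on the pot's axis (1.5 mm play all round). Origin: centre of its underside, z up. At first it rests level on the sprung ring, its underside 66 mm above the pot's underside, its top at 102 mm. It has one keyway inside, out of sight; the cap's own yaw does not tell where the pin is
- cap_grip (a point): Point to grip on the cap: on its axis, 26 mm above its underside (92 mm above the bench at first); 56 mm across in any direction. The keyway meets the pin somewhere between 20 and 75 degrees clockwise (seen from above) of how the cap stands at the start, and lets the cap down within about 8 degrees either side
- seat (a point): On the pot's axis, 56 mm above its underside: where the centre of the cap's underside is when fully home, on a hard stop 10 mm below its first height. Off the keyway the cap gives only 1.5 mm, then sits hard on the pin. The spring pushes back with 5 N at first, 9 N at home, and lifts the cap again if it is let go
- work_mark_c (a point): Centre of the green ring (with a small green cross) printed flat on the dark bench mat, at bench height: the place where the pot must stand. Inner diameter 108 mm, outer 120 mm
- park_mark_c (a point): Centre of the like grey ring, at bench height, where the pot stands at the start
- spool: Solder-wire spool standing on its end, pale grey, 54 mm diameter, 36 mm high; origin centre of underside. Leave alone
- flux_jar: Amber jar with black cap, 48 mm diameter, 50 mm high; origin centre of underside. Leave alone
- driver: Yellow-handled screwdriver lying on the bench to the right; origin on the bench below its middle, along its x. Leave alone
- parts_bin: Open blue parts bin, 110 x 80 x 45 mm; origin centre of underside. Leave alone
- pcb: Green circuit board lying flat, 100 x 70 mm, parts up to 16 mm high; origin centre of underside. Leave alone

How it is judged:
On the way, in this order (a step that is already met when the one before it is completed fails the run):
1. the pot has been slid into the green ring and rests there, its cap not yet down (horizontal distance between pot and work_mark_c below 0.014 m and height (world z) of pot below 0.004 m and angle between pot's own z axis and vertical below 0.05 rad and linear speed of pot below 0.02 m/s and z of cap in the frame of pot above 0.061 m), for 0.2 s.
2. the cap is fully home over the pin, held by the fingers, the pot inside the green ring (z of cap in the frame of pot below 0.0585 m and angle between the z axis of cap and the z axis of pot, either way round below 0.09 rad and contact force between the fingers and cap above 2 N and horizontal distance between pot and work_mark_c below 0.014 m and height (world z) of pot below 0.004 m and angle between pot's own z axis and vertical below 0.05 rad and linear speed of pot below 0.02 m/s), for 0.3 s.
At the end, for the whole second after the job is handed in: The pot stands upright and still on the bench, its centre within 14 mm of the green ring's; the cap is home, its underside less than 58.5 mm above the pot's underside (stop at 56) and level with the pot within 5 degrees; the fingers still press on it (all of step 2); the arm keeps its last pose, push and grip.
It fails at once if the pot is lifted off the bench (more than 8 mm) (height (world z) of pot above 0.008 m).
It fails at once if the pot is tipped (more than 10 degrees) (angle between pot's own z axis and vertical above 0.175 rad).
It fails at once if another thing on the bench is moved by more than 30 mm (distance of any of spool, flux_jar, driver, parts_bin, pcb from where it was at the start of the episode above 0.03 m).
It also fails if it takes over 51 s, if anything falls off the work surface, if the arm or the gripper's body presses on something with over 40 N, if the wrist force passes 120 N, or if a joint passes its speed limit or range.

## Robot

A 6-joint arm with a two-finger parallel gripper is mounted at the origin on the work surface. World frame = base frame: x ahead of the robot, y to its left, z up, the work surface at z = 0. Lengths are in m, angles in rad, forces in N, time in s.
With the tool pointing down it reaches from about 0.325 to 0.775 m from the base axis. Payload 9.3 kg.
Tool frame: the origin (TCP) lies at the very end of the fingers, on their centre line; the grasp point (between the pads) lies 19 mm behind it; z points along the fingers, y is the line along which they close (so a half turn about z gives the same grasp; the last joint's range is limited). The gripper opens to 85 mm and grips with 20 to 120 N. Pads are 22 mm wide; open, the fingers measure 114 mm over their backs; the gripper's body (76 mm by 85 mm) begins 54 mm behind the grasp point. The pads swing forward as they close: fully open they stand 13 mm farther back than shut.
Start: joints at [1.008, 0.259, 0.021, 1.334, 0, 1.418], TCP at [0.219, 0.504, 0.231] pointing down, gripper open.
Joint ranges: [-3.04, 3.04], [-0.91, 1.82], [-1.04, 1.36], [-1.92, 1.95], [-1.52, 1.45], [-3.14, 3.14]. Speed limits (rad/s): [2.22, 2.22, 2.79, 3.14, 3.14, 3.14].

## Interface

Orientations are given as a unit quaternion [w, x, y, z].
In Python, from station import ctrl gives the robot as it stands.
- The arm moves only by the tool apply_moves, never from a script. Its argument "moves" is one flat list of numbers, 7 for each row, row after row: the shift along the tool's x, y, z in units of 0.05 m (1.0 is 0.05 m), then the turn, a rotation vector about the tool's x, y, z in units of 0.1 rad (1.0 is 0.1 rad), then the opening, from 0 (shut) to 1 (fully open). A call has exactly 8 rows; each row shifts and turns the commanded pose from where the row before left it, along the tool's axes as they then stand; what a row does not reach is not made up. A row lasts 1/8 s, in which the tool goes at most 62.5 mm and 10.7 degrees, less where a joint would pass 70% of its speed; a pose out of reach is approached as far as the arm can. A call with a number of a shift or a turn outside -1 to 1 is refused whole. A call with a gripper value outside its range is refused whole. The fingers move at their own pace and stop on an object; the grip force is fixed at half the most. Time passes only in rows, so rows that do not move let the fingers close, or fill a call up. It gives the time, the measured TCP pose, the force, the opening and the grip force at its end, in the units of the state.
- ctrl.get_state(): the state, without advancing time (a new reading comes with each control period).
- ctrl.read_camera(name): name is "scene" or "top" or "wrist"; returns (picture, depth): 480x640x3 uint8, blue, green, red; 480x640 float32, m along the optical axis (not along the pixel's ray), 0 where there is no reading.
- ctrl.camera_params(name): a dict with "fx", "fy", "cx", "cy" (pixels), "k1" (the pictures are not rectified: a ray, as slopes to the right and down, at radius r is drawn at 1 + k1 r^2 times it, then the intrinsics apply), "view" (4x4, takes a point from world to camera coordinates). Camera axes: x right, y up, looking along -z (the intrinsics and any distortion apply to the point x, -y, -z); pixel columns grow to the right and rows downward; lengths in m; the calibration is good to about 2 mm. A picture is of the moment at which its call begins: read the wrist's pose just before it. camera_params takes no time and is no camera call; for the wrist camera it gives the pose at the moment of the call.
- ctrl.job_done(): hands the job in; it is judged then, once.
Trained networks look in the newest picture that a camera, given by its name, has taken for a name from the list of things; names that differ only in an ending like _2 or _b are one class to them, and where a whole thing is asked for, a point or a joint stands for the part that bears it (a point fixed in the world has none). Each returns a list of dicts, best first, with "conf" (0 to 1); they miss things now and then, are a little off and sometimes report something else, mostly with a low value. They report only what shows in the picture. A call takes as long as a camera call.
- ctrl.spot_in(camera, label): "extent" ([left, top, right, bottom] in pixels, round what is visible of it).
- ctrl.regions_of(camera, label): "region" (480x640 bool, what is visible of it) and "extent" ([left, top, right, bottom] in pixels, round what is visible of it).
- ctrl.spot_point(camera, label): "point" ([row, column] in pixels: a listed point, or the origin of a listed thing).
The state is a dict: "time": time; "joint_pos": joint angles; "joint_vel": joint speeds; "joint_efforts": joint torques, N m; "ee_pos": TCP position; "tool_rot": TCP orientation; "contact_force": force on the tool from outside, world axes, zero at the start; "torque": the same for the moment, N m; "width": finger opening in m; "grip_force": force on a finger pad.
Only numpy, scipy, OpenCV 4.12 (cv2) and the standard library are available. Lean on these libraries where they do the work, as an engineer would, in place of code of your own. Each camera call takes 0.05 s, during which the arm holds its last target. There are 200 camera calls.

## Working session

There is one attempt and no reset: what is moved stays moved. The work goes in short steps, Python scripts to look and compute and a tool call to move; the robot and the scene stay as the last step left them, time stands still between calls to the robot, and variables do not carry over. Pictures are saved under pics/ and viewed, at most 10 in all, crops included, and the job is handed in when it is done.

Besides the shell and the picture viewer there is one more tool, called after "Emit:" by a JSON object that holds its "fn" and its "kwargs". apply_moves: Moves the arm, as the interface text tells. Shifts and turns lie within -1 to 1; 1 stands for 0.05 m of shift or 0.1 rad of turn. Its arguments: {"type":"object","properties":{"moves":{"type":"array"}},"required":["moves"]}

```bash
mkdir -p pics; ls
cat > h.py <<'E'
import numpy as np, cv2
from station import ctrl
def ray(name,r,c,p=None):
    p=p or ctrl.camera_params(name)
    x=(c-p['cx'])/p['fx']; y=(r-p['cy'])/p['fy']
    s=np.hypot(x,y); u=s
    for _ in range(20): u=s/(1+p['k1']*u*u)
    k=u/s if s>0 else 1
    V=np.array(p['view']); R=V[:3,:3]; t=V[:3,3]
    return -R.T@t, R.T@np.array([x*k,-y*k,-1.0])
def atz(name,r,c,z,p=None):
    o,d=ray(name,r,c,p); return o+d*(z-o[2])/d[2]
def proj(name,P,p=None):
    p=p or ctrl.camera_params(name); V=np.array(p['view'])
    q=V[:3,:3]@np.array(P)+V[:3,3]; x=q[0]/-q[2]; y=-q[1]/-q[2]; k=1+p['k1']*(x*x+y*y)
    return p['cy']+p['fy']*y*k, p['cx']+p['fx']*x*k
E
python3 - <<'E'
from h import *
np.set_printoptions(precision=4,suppress=True)
s=ctrl.get_state(); print(s)
for cam in ('top','scene'):
    im,d=ctrl.read_camera(cam); cv2.imwrite(f'pics/{cam}0.png',im)
    for l,z in [('handle_grip',.048),('cap_grip',.092),('work_mark_c',0),('park_mark_c',0),('pot',0),('cap',.066),('spool',0),('flux_jar',0),('driver',0),('parts_bin',0),('pcb',0)]:
        r=ctrl.spot_point(cam,l)
        for q in r[:2]: print(cam,l,round(q['conf'],2),np.round(q['point']),atz(cam,*q['point'],z))
E
```

```text
pics
{'time': 0.0, 'joint_pos': array([ 1.0084,  0.2592,  0.0207,  1.3337, -0.    ,  1.4182]), 'joint_vel': array([ 0.001 ,  0.0008,  0.0007,  0.0003, -0.0001, -0.0017]), 'joint_efforts': array([  0.0012, -55.5645,  34.4525,   0.0139,  -0.0002,  -0.    ]), 'ee_pos': array([0.219 , 0.5042, 0.2306]), 'tool_rot': array([-0.0002,  0.2035,  0.9791, -0.0007]), 'contact_force': array([ 0.7467,  0.5308, -1.5929]), 'torque': array([-0.022 , -0.0117,  0.0065]), 'grip_force': 0.0, 'width': 0.08536632693510737}
top handle_grip 0.84 [313. 263.] [0.497  0.0792 0.048 ]
top cap_grip 0.63 [264. 244.] [0.5916 0.1113 0.092 ]
top work_mark_c 0.81 [282. 382.] [ 0.5598 -0.163   0.    ]
top pot 0.92 [267. 253.] [0.5986 0.1067 0.    ]
top cap 0.77 [264. 251.] [0.5946 0.1015 0.066 ]
top cap 0.74 [199. 211.] [0.7302 0.1842 0.066 ]
top spool 0.78 [183. 372.] [ 0.7732 -0.15    0.    ]
top spool 0.33 [324. 463.] [ 0.4686 -0.3287  0.    ]
top flux_jar 0.74 [178. 293.] [0.7908 0.0211 0.    ]
top driver 0.58 [324. 464.] [ 0.4676 -0.33    0.    ]
top parts_bin 0.62 [198. 212.] [0.7512 0.1959 0.    ]
top pcb 0.77 [233. 458.] [ 0.6607 -0.3298  0.    ]
scene handle_grip 0.67 [256. 450.] [0.4965 0.082  0.048 ]
scene cap_grip 0.87 [274. 439.] [0.5987 0.112  0.092 ]
scene cap_grip 0.73 [365. 313.] [0.8343 0.0782 0.092 ]
scene work_mark_c 0.56 [249. 314.] [ 0.5723 -0.1495  0.    ]
scene pot 0.95 [319. 432.] [0.5969 0.1114 0.    ]
scene pot 0.6 [276. 442.] [0.495  0.0737 0.    ]
scene cap 0.93 [287. 437.] [0.5981 0.1115 0.066 ]
scene spool 0.63 [305. 236.] [ 0.7663 -0.1488  0.    ]
scene flux_jar 0.63 [367. 312.] [0.7819 0.0279 0.    ]
scene driver 0.87 [195. 284.] [ 0.4627 -0.3322  0.    ]
scene parts_bin 0.67 [415. 432.] [0.7458 0.1959 0.    ]
scene pcb 0.82 [232. 219.] [ 0.6483 -0.3342  0.    ]
```

View pics/top0.png

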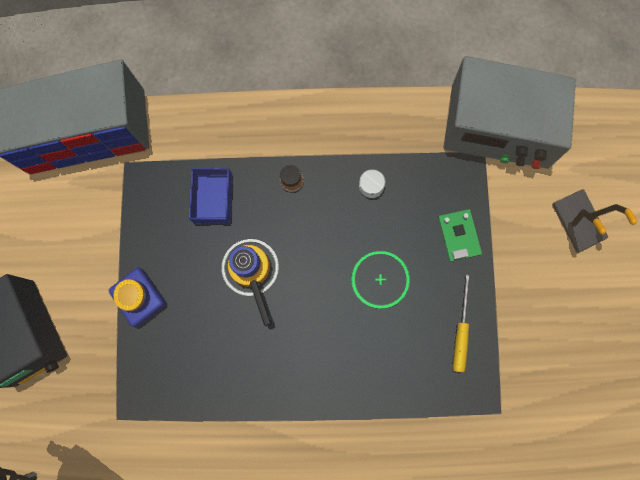

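View pics/scene0.png

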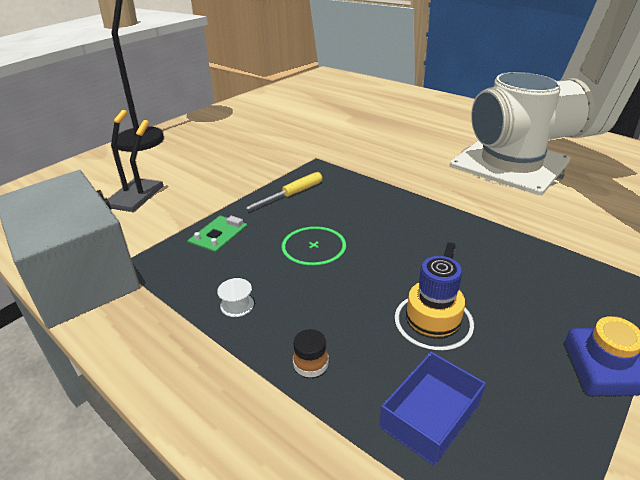

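Top view: pot at (row 267, col 250), handle end at (325, 268), green cross at (280, 380). The scene view shows the cross at (245, 314). I'll refine these by colour.

Run:
```python
from h import *
np.set_printoptions(precision=4,suppress=True)
def cm(cam,im,mask,z,box):
    ys,xs=np.nonzero(mask[box[1]:box[3],box[0]:box[2]]); 
    P=np.array([atz(cam,y+box[1],x+box[0],z,pp[cam]) for y,x in zip(ys,xs)])[:,:2]
    A=np.c_[2*P,np.ones(len(P))]
    for _ in range(3):
        s=np.linalg.lstsq(A,(P**2).sum(1),rcond=None)[0]; r=np.sqrt(s[2]+s[0]**2+s[1]**2)
        k=abs(np.hypot(*(P-s[:2]).T)-r)<.006; P=P[k];A=A[k]
    print(cam,'circle',s[:2],r,len(P))
pp={c:ctrl.camera_params(c) for c in('top','scene')}
for cam,gb,wb in [('top',(340,240,420,320),(215,232,285,302)),('scene',(270,215,360,275),(385,285,485,355))]:
    im=cv2.imread(f'pics/{cam}0.png'); f=im.astype(int)
    cm(cam,im,(f[...,1]>f[...,2]+60)&(f[...,1]>f[...,0]+50),0,gb)
    cm(cam,im,(f.min(2)>140)&(np.ptp(f,axis=2)<40),0,wb)
    yel=(f[...,2]>150)&(f[...,0]<90); y,x=np.nonzero(yel[wb[1]:wb[3],wb[0]:wb[2]]); print('yellow box',x.min()+wb[0],x.max()+wb[0],y.min()+wb[1],y.max()+wb[1])
# handle centreline in top
im=cv2.imread('pics/top0.png').astype(int)
for r in range(286,328,4): print(r, im[r,245:280].sum(1)//3)
```

```text
top circle [ 0.5662 -0.1594] 0.057286568084896426 554
top circle [0.5987 0.114 ] 0.0573614052072062 475
yellow box 228 267 245 284
scene circle [ 0.5632 -0.1594] 0.0571471987042418 465
scene circle [0.5959 0.1141] 0.057336517913758225 548
yellow box 407 464 285 336
286 [ 65  60  69  65  54  63  49  62  66  67  69  73  51  42  41  35  42  59
  83  97 118 171 217 215 200 146  92  94  94  92  94  93  91  94  92]
290 [ 88  89  90  94  88  91  89  63  55  63  69  69  73  61  48  70 116 119
 161 205 190 118  92  92  93  92  95  94  93  91  93  93  93  93  94]
294 [206 206 218 215 215 215 208 202 115  51  61  67  69  70  73  48  36  50
  64  90  91  92  92  92  93  91  91  93  92  91  94  94  92  96  91]
298 [93 91 88 94 91 90 93 88 92 88 55 62 68 66 72 73 53 38 48 46 63 91 91 90
 91 94 90 93 94 93 93 93 93 91 94]
302 [92 94 90 90 91 89 90 92 92 93 88 61 52 66 68 72 69 63 43 44 49 61 94 91
 91 95 92 96 90 94 92 93 92 92 93]
306 [90 91 91 90 92 87 87 90 89 87 89 94 78 48 66 65 67 72 71 45 39 46 59 82
 92 91 94 93 93 92 94 94 93 92 93]
310 [91 91 90 90 92 89 88 88 94 88 90 92 93 88 50 60 65 69 71 72 58 41 39 49
 58 91 92 94 91 95 93 94 90 92 92]
314 [90 88 90 89 89 89 91 91 89 89 90 89 87 90 88 69 52 63 66 69 72 68 41 36
 47 59 92 93 92 91 94 90 95 94 93]
318 [87 89 91 87 90 90 92 91 90 89 94 90 90 92 91 88 81 48 63 64 68 69 67 51
 47 48 50 64 91 94 92 94 91 92 95]
322 [85 88 88 89 90 88 90 90 91 92 89 91 90 91 89 92 91 89 53 56 63 68 73 72
 64 39 41 49 51 80 93 92 93 94 93]
326 [87 92 89 89 87 88 87 89 91 93 92 89 87 93 91 89 90 91 92 89 72 73 76 49
 48 43 48 47 45 57 81 91 95 90 92]
```

```bash
cat >> h.py <<'E'
from scipy.spatial.transform import Rotation as Ro
def pose():
    s=ctrl.get_state(); q=s['tool_rot']; return s['ee_pos'],Ro.from_quat([q[1],q[2],q[3],q[0]]),s
def yawy(R): y=R.as_matrix()[:,1]; return np.degrees(np.arctan2(y[1],y[0]))
def plan(tgt,yaw,n,p=None,R=None):
    """rows (tool units) to bring TCP to tgt with tool y at world angle yaw (deg), pointing down"""
    if p is None: p,R,_=pose()
    a=np.radians(yaw); y=np.array([np.cos(a),np.sin(a),0]); z=np.array([0,0,-1.]); x=np.cross(y,z)
    Rt=Ro.from_matrix(np.c_[x,y,z]); out=[]
    for i in range(n):
        k=n-i
        d=np.round(R.inv().apply((np.array(tgt)-p)/k)/.05,2)
        w=np.round((R.inv()*Rt).as_rotvec()/k/.1,2)
        p=p+R.apply(d*.05); R=R*Ro.from_rotvec(w*.1); out.append([*d,*w])
    for r in out: print(*('%g'%v for v in r),sep=',')
    return p,R
E
python3 - <<'E'
from h import *
np.set_printoptions(precision=4,suppress=True)
P=np.array([atz('top',r,c,.058)[:2] for r,c in [(298,258),(302,259.3),(306,260.8),(310,262.2),(314,263.4),(318,264.9),(322,266.7)]])
print(P); m=P.mean(0); v=np.linalg.svd(P-m)[2][0]; v*=np.sign(v[0]); yw=np.degrees(np.arctan2(v[1],v[0])); print('handle yaw',yw)
n=np.array([-v[1],v[0]]); print('off-axis of pot guesses',[(np.array(q)-m)@n for q in [(.597,.114),(.5975,.111)]])
pr,R,_=pose(); print(yawy(R))
g=m+v*((np.array([.5972,.113])-m)@v-.105); print('grip',g)
p,R=plan([g[0],g[1],.13],90+yw,11)
E
```

```text
[[0.5269 0.0879]
 [0.5189 0.0853]
 [0.5109 0.0824]
 [0.5029 0.0796]
 [0.495  0.0773]
 [0.487  0.0743]
 [0.4791 0.0708]]
handle yaw 19.34508891852305
off-axis of pot guesses [np.float64(0.0012322150498462435), np.float64(-0.0017640351405324092)]
66.52040456664004
grip [0.4982 0.078 ]
-0.77,-0.51,0.18,0,0,-0.68
-0.74,-0.56,0.18,0,0,-0.68
-0.7,-0.61,0.19,0,0,-0.68
-0.66,-0.66,0.18,0,0,-0.68
-0.61,-0.7,0.19,0,0,-0.68
-0.56,-0.74,0.18,0,0,-0.68
-0.51,-0.77,0.19,-0,0,-0.68
-0.45,-0.81,0.18,-0,0,-0.68
-0.4,-0.83,0.19,-0,0,-0.68
-0.34,-0.86,0.18,-0,0,-0.68
-0.28,-0.88,0.19,-0,0,-0.67
```

Emit:
{"fn": "apply_moves", "kwargs": {"moves": [-0.77,-0.51,0.18,0,0,-0.68,1,-0.74,-0.56,0.18,0,0,-0.68,1,-0.7,-0.61,0.19,0,0,-0.68,1,-0.66,-0.66,0.18,0,0,-0.68,1,-0.61,-0.7,0.19,0,0,-0.68,1,-0.56,-0.74,0.18,0,0,-0.68,1,-0.51,-0.77,0.19,0,0,-0.68,1,-0.45,-0.81,0.18,0,0,-0.68,1]}}

```text
time: 2.2
ee_pos: [0.4228, 0.1925, 0.1577]
tool_rot: [0.0, -0.068, 0.998, 0.0]
contact_force: [-0.3, 0.5, 0.6]
width: 0.0856
grip_force: 0.0
```

Emit:
{"fn": "apply_moves", "kwargs": {"moves": [-0.4,-0.83,0.19,0,0,-0.68,1,-0.34,-0.86,0.18,0,0,-0.68,1,-0.28,-0.88,0.19,0,0,-0.67,1,0,0,0,0,0,0,1,0,0,0,0,0,0,1,0,0,0,0,0,0,1,0,0,0,0,0,0,1,0,0,0,0,0,0,1]}}

```text
time: 3.2
ee_pos: [0.4978, 0.0786, 0.13]
tool_rot: [0.0, -0.168, 0.986, -0.0]
contact_force: [0.8, 0.3, -1.0]
width: 0.0856
grip_force: 0.0
```

Run:
```python
from h import *
np.set_printoptions(precision=4,suppress=True)
p,R,s=pose(); print(s['time'],p,yawy(R),R.apply([0,0,1]),s['joint_pos'])
pp=ctrl.camera_params('wrist'); im,d=ctrl.read_camera('wrist'); cv2.imwrite('pics/w1.png',im)
for l,z in [('handle_grip',.048),('cap_grip',.092),('pot',0)]:
    for q in ctrl.spot_point('wrist',l)[:2]: print(l,round(q['conf'],2),np.round(q['point']),atz('wrist',*q['point'],z,pp))
print(proj('wrist',[.4982,.078,.058],pp))
```

```text
3.2 [0.4978 0.0786 0.13  ] 109.3713239164055 [ 0.0004 -0.     -1.    ] [-0.01    0.2334 -0.2794  1.0576 -0.     -0.3481]
handle_grip 0.76 [250. 314.] [0.498  0.0764 0.048 ]
cap_grip 0.63 [455. 313.] [0.5969 0.1103 0.092 ]
pot 0.9 [362. 316.] [0.5995 0.1128 0.    ]
(np.float64(257.39374432003723), np.float64(316.7681283869307))
```

View pics/w1.png

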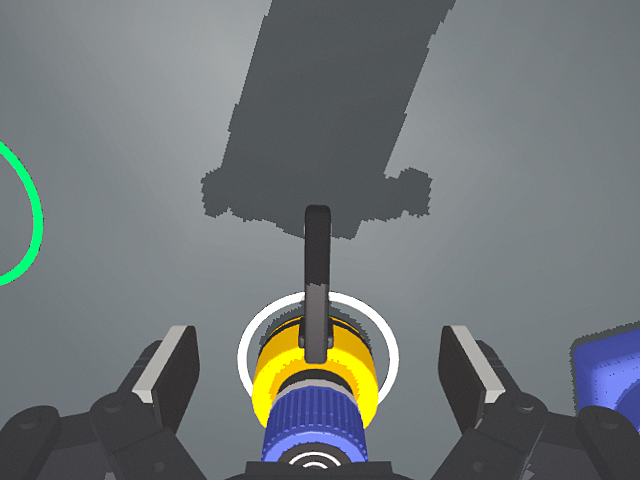

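Handle is vertical in the wrist view at col 317, centred between the pads (cols ~190 and ~445), ready to descend.

Emit:
{"fn": "apply_moves", "kwargs": {"moves": [0,0,0.67,0,0,0,1,0,0,0.67,0,0,0,1,0,0,0.68,0,0,0,1,0,0,0,0,0,0,1,0,0,0,0,0,0,0,0,0,0,0,0,0,0,0,0,0,0,0,0,0,0,0,0,0,0,0,0]}}

```text
time: 4.4
ee_pos: [0.4982, 0.078, 0.0293]
tool_rot: [0.0, -0.168, 0.986, -0.0]
contact_force: [-2.6, -5.8, 3.1]
width: 0.0131
grip_force: 62.2
```

Emit:
{"fn": "apply_moves", "kwargs": {"moves": [0,0,0,0,0,0,0,0,0,0,0,0,0,0,0,0,0,0,0,0,0,0,0,0,0,0,0,0,0,0,0,0,0,0,0,0,0,0,0,0,0,0,0,0,0,0,0,0,0,0,0,0,0,0,0,0]}}

```text
time: 5.4
ee_pos: [0.4982, 0.0778, 0.0292]
tool_rot: [0.0, -0.168, 0.986, -0.0]
contact_force: [-1.8, -2.6, 5.3]
width: 0.013
grip_force: 60.4
```

Run:
```python
from h import *
np.set_printoptions(precision=4,suppress=True)
p,R,s=pose(); print(s['time'],p,yawy(R),s['contact_force'],s['torque'],s['width'],s['grip_force'])
pot=np.array([.5975,.1125]); 
g=np.array([.5647,-.1594])-pot; print(g)
plan([p[0]+g[0],p[1]+g[1],p[2]],yawy(R),20)
```

```text
5.4 [0.4982 0.0778 0.0292] 109.29384873538132 [-1.7639 -2.6465  5.2647] [-0.4097  0.0852 -0.3231] 0.012978648159792444 60.39774835109711
[-0.0328 -0.2719]
0.12,-0.25,0,-0,0,0
0.12,-0.25,0,-0,0,0
0.12,-0.25,0,-0,0,0
0.12,-0.25,0,-0,0,0
0.12,-0.24,0,-0,0,0
0.12,-0.25,0,-0,0,0
0.12,-0.24,0,-0,0,0
0.12,-0.25,0,-0,0,0
0.12,-0.24,0,-0,0,0
0.12,-0.25,0,-0,0,0
0.12,-0.24,0,-0,0,0
0.12,-0.25,0,-0,0,0
0.12,-0.24,0,-0,0,0
0.12,-0.25,0,-0,0,0
0.12,-0.24,0,-0,0,0
0.12,-0.25,0,-0,0,0
0.12,-0.24,0,-0,0,0
0.13,-0.25,0,-0,0,0
0.12,-0.24,0,-0,0,0
0.13,-0.25,0,-0.01,0.01,0
```

Emit:
{"fn": "apply_moves", "kwargs": {"moves": [0.06,-0.12,0,0,0,0,0,0.12,-0.25,0,0,0,0,0,0.12,-0.25,0,0,0,0,0,0.12,-0.25,0,0,0,0,0,0.12,-0.25,0,0,0,0,0,0.12,-0.25,0,0,0,0,0,0.12,-0.25,0,0,0,0,0,0.12,-0.25,0,0,0,0,0]}}

```text
time: 6.4
ee_pos: [0.4868, -0.0241, 0.029]
tool_rot: [0.001, -0.169, 0.986, 0.001]
contact_force: [1.1, 7.5, 3.0]
width: 0.0133
grip_force: 60.1
```

Emit:
{"fn": "apply_moves", "kwargs": {"moves": [0.12,-0.25,0,0,0,0,0,0.12,-0.25,0,0,0,0,0,0.12,-0.25,0,0,0,0,0,0.12,-0.25,0,0,0,0,0,0.12,-0.25,0,0,0,0,0,0.12,-0.25,0,0,0,0,0,0.12,-0.25,0,0,0,0,0,0.12,-0.25,0,0,0,0,0]}}

```text
time: 7.4
ee_pos: [0.4744, -0.1341, 0.0288]
tool_rot: [0.001, -0.169, 0.986, 0.002]
contact_force: [1.9, 8.0, 4.3]
width: 0.0132
grip_force: 60.3
```

Run:
```python
from h import *
np.set_printoptions(precision=4,suppress=True)
p,R,s=pose(); print(s['time'],p,yawy(R),s['contact_force'],s['torque'],s['width'],s['grip_force'])
for cam in('top','scene'):
  im,d=ctrl.read_camera(cam); cv2.imwrite(f'pics/{cam}2.png',im)
  for l,z in [('handle_grip',.048),('cap_grip',.092),('pot',0),('cap',.066)]:
    for q in ctrl.spot_point(cam,l)[:1]: print(cam,l,round(q['conf'],2),np.round(q['point']),atz(cam,*q['point'],z))
```

```text
7.4 [ 0.4744 -0.1341  0.0288] 109.45807776948726 [1.9097 8.0444 4.2821] [ 1.8168 -0.5965  0.6928] 0.013202525327956013 60.325021147727966
top cap_grip 0.75 [272. 355.] [ 0.5695 -0.1046  0.092 ]
top pot 0.66 [274. 353.] [ 0.5774 -0.1028  0.    ]
top cap 0.93 [272. 355.] [ 0.5741 -0.1053  0.066 ]
scene handle_grip 0.8 [207. 354.] [ 0.4706 -0.1347  0.048 ]
scene cap_grip 0.88 [216. 335.] [ 0.5717 -0.0998  0.092 ]
scene pot 0.89 [256. 334.] [ 0.5666 -0.1068  0.    ]
scene cap 0.62 [228. 333.] [ 0.5733 -0.1025  0.066 ]
```

Emit:
{"fn": "apply_moves", "kwargs": {"moves": [0.12,-0.25,0,0,0,0,0,0.12,-0.25,0,0,0,0,0,0.12,-0.25,0,0,0,0,0,0.1,-0.16,0,0,0,0,0,0.06,-0.1,0,0,0,0,0,0,0,0,0,0,0,0,0,0,0,0,0,0,0,0,0,0,0,0,0,0]}}

```text
time: 8.9
ee_pos: [0.4666, -0.1908, 0.029]
tool_rot: [0.001, -0.168, 0.986, 0.001]
contact_force: [-0.2, 4.0, 4.7]
width: 0.013
grip_force: 60.4
```

Run:
```python
from h import *
np.set_printoptions(precision=4,suppress=True)
p,R,s=pose(); print(s['time'],p,yawy(R),s['contact_force'],s['torque'],s['width'],s['grip_force'])
ims=[]
for cam in('top','scene'):
  im,d=ctrl.read_camera(cam); cv2.imwrite(f'pics/{cam}3.png',im); ims.append(im)
  for l,z in [('handle_grip',.048),('cap_grip',.092),('pot',0),('cap',.066)]:
    for q in ctrl.spot_point(cam,l)[:1]: print(cam,l,round(q['conf'],2),np.round(q['point']),atz(cam,*q['point'],z))
a=cv2.resize(ims[0][220:340,320:440],(400,400)); b=cv2.resize(ims[1][170:290,255:375],(400,400)); cv2.imwrite('pics/c3.png',np.hstack([a,b]))
```

```text
8.9 [ 0.4666 -0.1908  0.029 ] 109.40032782808794 [-0.1571  4.0274  4.691 ] [ 0.9384 -0.3499  0.5352] 0.012955986124267575 60.377588868141174
top cap_grip 0.65 [276. 383.] [ 0.56   -0.1591  0.092 ]
top pot 0.8 [278. 382.] [ 0.5674 -0.1622  0.    ]
scene handle_grip 0.9 [195. 336.] [ 0.4569 -0.1893  0.048 ]
scene cap_grip 0.76 [203. 316.] [ 0.5609 -0.1514  0.092 ]
scene pot 0.61 [245. 314.] [ 0.5627 -0.1576  0.    ]
scene cap 0.89 [218. 310.] [ 0.5738 -0.1567  0.066 ]
```

View pics/c3.png

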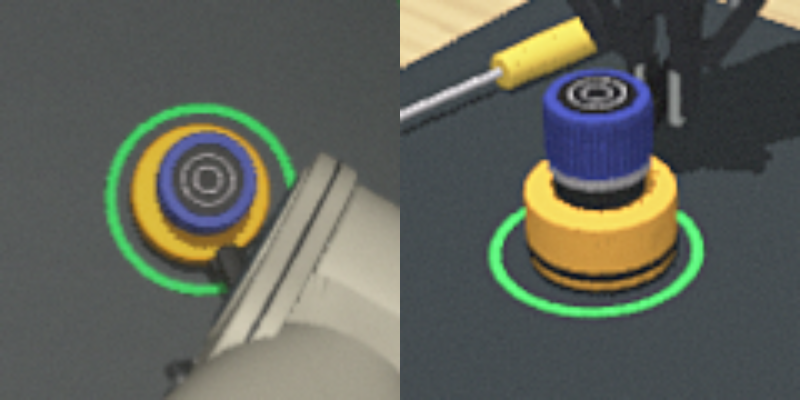

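Pot stands in the green ring with margin all round (crop: ring cols 105–300, pot 130–270). Release, rise.

Emit:
{"fn": "apply_moves", "kwargs": {"moves": [0,0,0,0,0,0,0.5,0,0,0,0,0,0,1,0,0,0,0,0,0,1,0,0,-0.4,0,0,0,1,0,0,-0.8,0,0,0,1,0,0,-0.8,0,0,0,1,0,0,-0.5,0,0,0,1,0,0,0,0,0,0,1]}}

```text
time: 10.4
ee_pos: [0.4672, -0.1921, 0.1554]
tool_rot: [0.001, -0.168, 0.986, -0.001]
contact_force: [0.2, 0.0, -1.2]
width: 0.0853
grip_force: 0.0
```

Run:
```python
from h import *
np.set_printoptions(precision=4,suppress=True)
p,R,s=pose(); print(s['time'],p,yawy(R),s['contact_force'],s['joint_pos'])
print(atz('top',273.4,382.4,.102),atz('scene',197.9,314.1,.102))
pp={'wrist':ctrl.camera_params('wrist')}
for cam in('top','scene','wrist'):
  im,d=ctrl.read_camera(cam); cv2.imwrite(f'pics/{cam}4.png',im)
  P=pp.get(cam)
  for l,z in [('handle_grip',.048),('cap_grip',.092),('pot',0),('cap',.066)]:
    for q in ctrl.spot_point(cam,l)[:1]: print(cam,l,round(q['conf'],2),np.round(q['point']),atz(cam,*q['point'],z,P))
  if cam!='wrist':
    for q in ctrl.regions_of(cam,'cap')[:1]: print(cam,q['extent'])
c=[.565,-.157,.16]
plan(c,149,6)
```

```text
10.4 [ 0.4672 -0.1921  0.1554] 109.31193393646697 [ 0.182   0.0422 -1.1937] [-0.5564  0.2159 -0.2339  1.1175 -0.0001 -0.8935]
[ 0.5648 -0.1568  0.102 ] [ 0.5615 -0.1551  0.102 ]
top cap_grip 0.91 [276. 383.] [ 0.5618 -0.1594  0.092 ]
top pot 0.74 [280. 382.] [ 0.5642 -0.164   0.    ]
top cap 0.66 [275. 380.] [ 0.5672 -0.1539  0.066 ]
top [367.0, 259.7, 397.7, 292.7]
scene handle_grip 0.56 [196. 337.] [ 0.4597 -0.1858  0.048 ]
scene cap_grip 0.57 [203. 313.] [ 0.563  -0.1575  0.092 ]
scene cap 0.82 [217. 313.] [ 0.5669 -0.1538  0.066 ]
scene [296.1, 190.1, 331.3, 222.8]
wrist handle_grip 0.56 [239. 319.] [ 0.4689 -0.1912  0.048 ]
wrist cap_grip 0.73 [428. 321.] [ 0.5692 -0.1547  0.092 ]
wrist pot 0.65 [346. 324.] [ 0.569  -0.1522  0.    ]
wrist cap 0.95 [398. 318.] [ 0.5686 -0.157   0.066 ]
-0.35,0,-0.02,-0,0,-1.15
-0.35,-0.04,-0.02,-0,0,-1.16
-0.34,-0.08,-0.02,-0,0,-1.15
-0.33,-0.12,-0.02,-0,0,-1.16
-0.31,-0.15,-0.02,-0,0,-1.15
-0.28,-0.19,-0.02,-0,0,-1.16
```

Emit:
{"fn": "apply_moves", "kwargs": {"moves": [-0.3,0,0,0,0,-0.99,1,-0.3,-0.03,0,0,0,-0.99,1,-0.29,-0.06,0,0,0,-0.99,1,-0.29,-0.09,0,0,0,-0.99,1,-0.28,-0.11,0,0,0,-0.99,1,-0.26,-0.14,0,0,0,-0.99,1,-0.25,-0.16,0,0,0,-0.99,1,0,0,0,0,0,0,1]}}

```text
time: 12.25
ee_pos: [0.5655, -0.1562, 0.1535]
tool_rot: [-0.0, -0.493, 0.87, 0.0]
contact_force: [-0.5, -0.6, -0.1]
width: 0.0853
grip_force: 0.0
```

Run:
```python
from h import *
np.set_printoptions(precision=4,suppress=True)
p,R,s=pose(); print(s['time'],p,yawy(R),s['contact_force'],s['joint_pos'])
P=ctrl.camera_params('wrist'); im,d=ctrl.read_camera('wrist'); cv2.imwrite('pics/wrist5.png',im)
for l,z in [('cap_grip',.092),('pot',0),('cap',.066)]:
    for q in ctrl.spot_point('wrist',l)[:1]: print(l,round(q['conf'],2),np.round(q['point']),atz('wrist',*q['point'],z,P))
print(proj('wrist',[.565,-.156,.102],P))
```

```text
12.25 [ 0.5655 -0.1562  0.1535] 149.03902689736736 [-0.4979 -0.5989 -0.0632] [-0.4124  0.3524 -0.0429  1.1756  0.     -1.4428]
cap_grip 0.66 [265. 318.] [ 0.5665 -0.1565  0.092 ]
cap 0.93 [247. 321.] [ 0.5648 -0.1559  0.066 ]
(np.float64(272.1411056147816), np.float64(320.7125872642869))
```

View pics/wrist5.png

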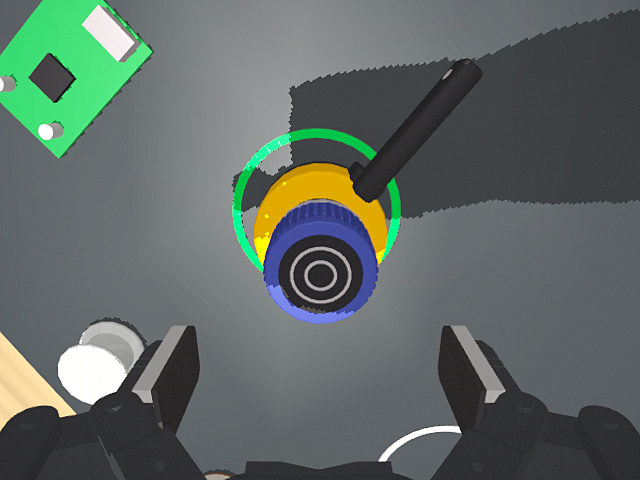

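Cap grille at (275, 320), ring around pot clear; about 1 mm off. Descend and close.

Emit:
{"fn": "apply_moves", "kwargs": {"moves": [-0.02,0,0.5,0,0,0,1,0,0,0.6,0,0,0,1,0,0,0.57,0,0,0,1,0,0,0,0,0,0,1,0,0,0,0,0,0,0.4,0,0,0,0,0,0,0.4,0,0,0,0,0,0,0,0,0,0,0,0,0,0]}}

```text
time: 13.45
ee_pos: [0.5661, -0.1559, 0.0711]
tool_rot: [0.0, -0.493, 0.87, -0.001]
contact_force: [1.4, -1.1, 3.6]
width: 0.0549
grip_force: 63.6
```

Emit:
{"fn": "apply_moves", "kwargs": {"moves": [0,0,0,0,0,0,0,0,0,0,0,0,0,0,0,0,0,0,0,0,0,0,0,0,0,0,0,0,0,0,0,0,0,0,0,0,0,0,0,0,0,0,0,0,0,0,0,0,0,0,0,0,0,0,0,0]}}

```text
time: 14.45
ee_pos: [0.5658, -0.1557, 0.0704]
tool_rot: [0.0, -0.493, 0.87, -0.0]
contact_force: [3.1, -2.8, 4.1]
width: 0.0547
grip_force: 63.9
```

Run:
```python
from h import *
np.set_printoptions(precision=4,suppress=True)
p,R,s=pose(); print(s['time'],p,yawy(R),s['contact_force'],s['torque'],s['width'],s['grip_force'],R.apply([0,0,1]))
```

```text
14.45 [ 0.5658 -0.1557  0.0704] 149.02408432324364 [ 3.0753 -2.8341  4.1057] [-0.6054 -0.8876 -0.0069] 0.054687381432504796 63.889988113660365 [ 0.0006 -0.0003 -1.    ]
```

Emit:
{"fn": "apply_moves", "kwargs": {"moves": [0,-0.01,0,0,0,0.87,0,0,0,0,0,0,0.87,0,0,0,0,0,0,0.87,0,0,0,0,0,0,0.87,0,0,0,0.02,0,0,0.87,0,0,0,0.03,0,0,0,0,0,0,0,0,0,0,0,0,0,0,0,0,0,0]}}

```text
time: 15.45
ee_pos: [0.5664, -0.155, 0.0695]
tool_rot: [0.001, -0.294, 0.956, 0.0]
contact_force: [-0.8, 4.0, 20.4]
width: 0.0547
grip_force: 65.7
```

```bash
cat > st.py <<'E'
from h import *
np.set_printoptions(precision=4,suppress=True)
p,R,s=pose(); print(s['time'],p,yawy(R),s['contact_force'],s['torque'],s['width'],s['grip_force'],R.apply([0,0,1]))
E
python3 st.py
```

```text
15.45 [ 0.5664 -0.155   0.0695] 124.14409257324071 [-0.7889  3.998  20.4121] [ 0.6908  0.0064 -0.0657] 0.05471608360676561 65.69736785721034 [ 0.0021  0.0008 -1.    ]
```

Emit:
{"fn": "apply_moves", "kwargs": {"moves": [0,0,0,0,0,0.53,0,0,0,0,0,0,0.53,0,0,0,0,0,0,0.53,0,0,0,0,0,0,0.53,0,0,0,0,0,0,0,0,0,0,0,0,0,0,0,0,0,0,0,0,0,0,0,0,0,0,0,0,0]}}

```text
time: 16.45
ee_pos: [0.5661, -0.1557, 0.0682]
tool_rot: [0.0, -0.19, 0.982, -0.0]
contact_force: [2.3, -0.9, 9.3]
width: 0.0545
grip_force: 64.3
```

```bash
python3 st.py
```

```text
16.45 [ 0.5661 -0.1557  0.0682] 111.95846128839588 [ 2.3075 -0.9117  9.2751] [-0.2933 -0.4522 -0.1261] 0.05453390379700145 64.2516244458966 [ 0.0005  0.     -1.    ]
```

Force dropped and the cap sank: keyway found. Push home.

Emit:
{"fn": "apply_moves", "kwargs": {"moves": [0,0,0,0,0,0.4,0,0,0,0.03,0,0,0,0,0,0,0.04,0,0,0,0,0,0,0.04,0,0,0,0,0,0,0.03,0,0,0,0,0,0,0.03,0,0,0,0,0,0,0,0,0,0,0,0,0,0,0,0,0,0]}}

```text
time: 17.45
ee_pos: [0.5659, -0.1558, 0.0619]
tool_rot: [0.001, -0.171, 0.985, -0.001]
contact_force: [-6.4, 1.1, 29.1]
width: 0.0547
grip_force: 66.8
```

```bash
python3 st.py
```

```text
17.45 [ 0.5659 -0.1558  0.0619] 109.65410905348575 [-6.4382  1.1102 29.1224] [ 0.3618  1.2375 -0.2803] 0.05473223725598031 66.75759909208864 [ 0.0018 -0.0008 -1.    ]
```

Run:
```python
from h import *
im,d=ctrl.read_camera('scene'); cv2.imwrite('pics/scene6.png',im)
a=cv2.imread('pics/scene3.png')[170:290,255:375]; b=im[170:290,255:375]
cv2.imwrite('pics/c6.png',np.hstack([cv2.resize(x,(400,400),interpolation=cv2.INTER_CUBIC) for x in(a,b)]))
for l,z in [('pot',0)]:
  for q in ctrl.spot_point('scene',l)[:1]: print(q['conf'],q['point'],atz('scene',*q['point'],z))
x=314
for n in ('scene3','scene6'):
  f=cv2.imread(f'pics/{n}.png').astype(int)
  print(n); [print(r,f[r,306:320].mean(0).round().astype(int)) for r in range(196,242,1)]
```

```text
0.7 [245.5, 311.9] [ 0.56762667 -0.1592298   0.        ]
scene3
196 [101  99 100]
197 [83 80 81]
198 [79 76 77]
199 [106 103 104]
200 [98 96 97]
201 [111 109 111]
202 [80 83 85]
203 [57 42 41]
204 [174  82  73]
205 [208  98  86]
206 [170  82  72]
207 [134  67  60]
208 [125  61  54]
209 [117  59  52]
210 [113  56  50]
211 [114  57  51]
212 [113  56  50]
213 [120  60  54]
214 [119  59  53]
215 [117  58  52]
216 [118  58  51]
217 [119  58  53]
218 [118  59  52]
219 [117  58  52]
220 [116  57  51]
221 [117  57  51]
222 [122  58  50]
223 [129  72  67]
224 [140 127 129]
225 [146 147 149]
226 [123 122 123]
227 [68 67 67]
228 [33 34 33]
229 [38 39 38]
230 [40 39 36]
231 [38 34 32]
232 [44 70 89]
233 [ 86 198 250]
234 [101 229 253]
235 [ 99 222 247]
236 [ 98 221 247]
237 [102 227 248]
238 [ 96 216 248]
239 [ 75 169 226]
240 [ 65 147 204]
241 [ 65 149 204]
scene6
196 [105  69  62]
197 [96 49 43]
198 [61 48 46]
199 [68 67 68]
200 [65 65 65]
201 [70 69 69]
202 [65 62 63]
203 [49 48 48]
204 [62 60 60]
205 [67 66 66]
206 [73 72 73]
207 [70 69 70]
208 [43 43 44]
209 [68 41 38]
210 [108  56  50]
211 [132  66  58]
212 [135  68  60]
213 [126  62  56]
214 [118  58  52]
215 [114  57  50]
216 [113  57  52]
217 [112  56  50]
218 [118  59  52]
219 [116  58  52]
220 [113  56  51]
221 [114  58  52]
222 [116  59  52]
223 [117  59  53]
224 [117  59  52]
225 [117  58  52]
226 [117  58  51]
227 [122  58  50]
228 [129  65  58]
229 [137 115 115]
230 [146 144 146]
231 [127 122 122]
232 [69 68 70]
233 [ 57 136 187]
234 [ 94 219 254]
235 [102 228 250]
236 [100 224 247]
237 [100 225 247]
238 [102 226 249]
239 [ 83 188 238]
240 [ 66 149 207]
241 [ 66 150 204]
```

View pics/c6.png

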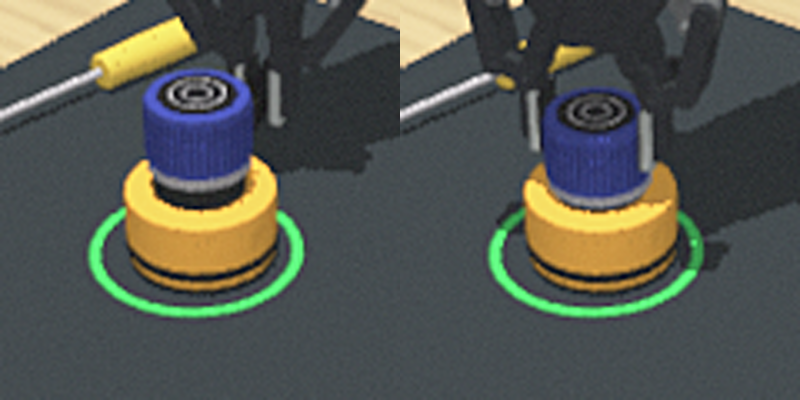

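Run:
```python
from h import *
for z in (.066,.056,.102,.092): print(z,proj('scene',[.593,-.155,z]))
for c in ((300,326),):
  a,b=[cv2.imread(f'pics/{n}.png')[:,308:318].astype(float).mean(1) for n in('scene3','scene6')]
  rr=np.arange(222,228,.05)
  g=lambda f,r:np.interp(r,np.arange(480),f[:,1])
  for lo,hi in ((219,227.5),(202.,212)):
    rr=np.arange(lo,hi,.05); e=[(np.mean((g(a,rr)-g(b,rr+s))**2),s) for s in np.arange(3,8,.1)]; print('shift px',min(e))
```

```text
0.066 (np.float64(222.79466816286978), np.float64(303.0138666366719))
0.056 (np.float64(227.50911467352086), np.float64(303.25606744332674))
0.102 (np.float64(205.27501464576136), np.float64(302.11709263873837))
0.092 (np.float64(210.22917761205576), np.float64(302.3701546568702))
shift px (np.float64(39.79635808850317), np.float64(5.000000000000002))
shift px (np.float64(256.8483994999415), np.float64(6.200000000000003))
```

Emit:
{"fn": "apply_moves", "kwargs": {"moves": [0,0,0,0,0,0,0,0,0,0,0,0,0,0,0,0,0,0,0,0,0,0,0,0,0,0,0,0,0,0,0,0,0,0,0,0,0,0,0,0,0,0,0,0,0,0,0,0,0,0,0,0,0,0,0,0]}}

```text
time: 18.55
ee_pos: [0.5659, -0.1558, 0.0619]
tool_rot: [0.001, -0.171, 0.985, -0.001]
contact_force: [-5.2, 0.1, 30.1]
width: 0.0546
grip_force: 66.8
```

```bash
python3 st.py
python3 - <<'E'
from h import *
im,d=ctrl.read_camera('scene')
b=cv2.imread('pics/scene6.png')
print(np.abs(im[170:290,255:375].astype(int)-b[170:290,255:375]).mean())
a,b=[x[:,308:318].astype(float).mean(1) for x in(b,im)]
g=lambda f,r:np.interp(r,np.arange(480),f[:,1])
rr=np.arange(226,240,.05); print(min((np.mean((g(a,rr)-g(b,rr+s))**2),s) for s in np.arange(-2,2,.1)))
E
```

```text
18.55 [ 0.5659 -0.1558  0.0619] 109.65542304808886 [-5.1802  0.1366 30.0649] [ 0.3534  1.1683 -0.2115] 0.05455769234658865 66.75745201064274 [ 0.0018 -0.0008 -1.    ]
2.2779398148148147
(np.float64(0.3225294642855573), np.float64(1.7763568394002505e-15))
```

Stable, hard on the stop and held.

```bash
python3 -c "
from station import ctrl
print(ctrl.job_done())"
```

```text
the job is handed in; nothing more can be done
None
```

I slid the pot into the green ring, turned the cap about 39° clockwise onto the pin, and handed the job in at about 18.6 s still holding it pushed home; the hand-in returned no verdict. The camera showed the cap about 10 mm down, with 30 N on the stop and the pot still.

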